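Put the swapped counter things back in their own places

TASK

After the counter was wiped, the teacup, soap dispenser, pepper mill and clip-lid jar were each put down in another's place: put the teacup back on the saucer, the soap dispenser on the ribbed drip tray, the pepper mill in the round wooden dish and the jar on the cork mat, each upright and well centred. Every place is taken, so stand something on the empty acacia board meanwhile (or another clear patch of counter), and drop or tip nothing; leave the running kitchen timer where it stands.

Things in the scene. Friction and masses are not known exactly. Their poses are not given: they have to be found in the camera images.
- teacup: small white ceramic teacup, 140 g, loose, standing upright: 64 mm high, outside diameter 62 mm from 26 mm above its foot up to the rim, narrowing below that to a 43 mm foot; walls 3.5 mm. A loop handle 7 mm thick stands out along the cup's +x to 53 mm from the axis, so take the cup across its y. Origin at the centre of the foot's underside, z up.
- soap_dispenser: push-pump soap dispenser, 200 g, loose, standing upright: clear plastic round body 60 mm in diameter up to 74 mm high, shoulder narrowing to 28 mm at 90 mm, then a white ribbed round collar 30 mm in diameter from 92 to 124 mm above the foot (the place to grip), and a pump head to 144 mm whose spout reaches 46 mm out from the axis along +x (grip across y). The pump is locked and does not move. Origin at the centre of the underside, z up.
- pepper_mill: turned dark-wood pepper mill, 200 g, loose, standing upright, 143 mm high: foot 55 mm in diameter, waist 39 mm, then 44 mm in diameter from 75 to 122 mm above the foot (the place to grip), domed top with a small steel nut. Round: any yaw is the same. Origin at the centre of the underside, z up.
- clip_jar: clip-lid glass jar, empty and shut, 300 g, loose, standing upright, 100 mm high: body 66 mm in diameter up to 62 mm, neck and glass lid 56 mm in diameter from 69 to 94 mm above the foot (the place to grip) with steel wire hoops about it; the wire clip stands out to 42 mm from the axis along +x, the wire hinge to 35 mm along -x, so grip across y. Origin at the centre of the underside, z up.
- saucer: round white ceramic saucer, 140 mm in diameter, rim 15 mm high; its level middle, 90 mm across, lies 6 mm above the counter. The teacup's place. Stays put. Origin at the centre of its underside, on the counter; z up.
- soap_tray: rectangular grey drip tray, 130 mm (its x) by 116 mm (its y), with a 14 mm high edge and parallel ribs; the rib tops, on which things stand, are level and 6 mm above the counter, inside width 106 mm. The soap dispenser's place. Stays put. Origin at the centre of its underside, on the counter; z up.
- mill_dish: round dark-wood dish, 128 mm in diameter, rim 16 mm high, level floor 100 mm across and 6 mm above the counter. The pepper mill's place. Stays put. Origin at the centre of its underside, on the counter; z up.
- cork_mat: flat six-sided cork mat, 128 mm across the corners, 6 mm thick. The jar's place. Stays put. Origin at the centre of its underside, on the counter; z up.
- board: square acacia-wood board, 180 by 180 mm, 18 mm thick, empty at the start: a free spot where something can be put down for the time being. Stays put. Origin at the centre of its underside, on the counter; x and y along its sides, z up.
- timer: bystander, loose, to be left alone: round wind-up kitchen timer, 54 mm in diameter, 42 mm high, steel and white. Origin at the centre of its underside. The other bystanders (salt pot, sieve, spoon rest, rolling pin on its cradle) are low too, under 60 mm; no bystander stands within 80 mm of the centre of the board or of a place, and taller equipment is at least 150 mm away.
Mind the look-alikes: they are no part of the job. Leave any purple look-alike of the teacup alone.

How it is judged:
By the outcome, as a careful person would: the job done as asked, in the order asked, and still so for the second after the job is handed in, with the robot touching nothing.
It also fails if it takes over 144 s, if anything falls off the work surface, if the arm or the gripper's body presses on something with over 40 N, if the wrist force passes 120 N, or if a joint passes its speed limit or range.

ROBOT

A 6-joint arm with a two-finger parallel gripper is mounted at the origin on the work surface. World frame = base frame: x ahead of the robot, y to its left, z up, the work surface at z = 0. Lengths are in mm, angles in rad, forces in N, time in s.
With the tool pointing down it reaches from about 275 to 775 mm from the base axis. Payload 14.6 kg.
Tool frame: the origin (TCP) lies on the centre line of the jaws, within the pads' length; the fingertips stand bot.tip_reach ahead of it and the grasp point (between the pads) lies 5 mm behind it (bot.tip_reach is the distance from the TCP to the fingertips, in mm); z points along the fingers, x is the direction in which the jaws open and shut, and the axes are right-handed (so a half turn about z gives the same grasp; the last joint's range is limited). The gripper opens to 85 mm and grips with 20 to 120 N. Pads are 22 mm wide; open, the fingers measure 114 mm over their backs; the gripper's body (76 mm by 85 mm) begins 54 mm behind the grasp point. The pads swing forward as they close: fully open they stand 13 mm farther back than shut.
Start: joints at [0.951, 0.263, -0.048, 1.259, 0, 1.415], TCP at [235.333, 469.305, 245.278] pointing down, gripper open.
Joint ranges: [-2.65, 2.65], [-0.89, 1.7], [-1.18, 1.37], [-2.13, 2.11], [-1.35, 1.29], [-3.14, 3.14]. Speed limits (rad/s): [1.89, 1.89, 2.57, 2.79, 3.14, 3.14].

INTERFACE

Orientations are given as [roll, pitch, yaw] about the fixed x, y, z axes, in that order (R = Rz(yaw) Ry(pitch) Rx(roll)).
In Python, from plant import bot gives the robot as it stands. The module is installed in compiled form; this text tells all that it offers. Calls block until the motion is done:
- bot.goto(position, orientation): joint-space move of the TCP to a pose.
- bot.move_l(position, orientation=None, speed=150): straight line of the TCP; orientation=None keeps the orientation; speed is the mean speed in mm/s.
- bot.set_joints(angles): joint-space move.
- bot.move_gripper(opening, effort=None): finger opening in mm; effort is the grip in N (None keeps the last); returns when the fingers have stopped.
- bot.dwell(seconds).
- bot.ik(position, orientation): joint angles nearest the present ones, or None.
- bot.get_image(name): name is "scene" or "top" or "wrist"; returns a dict with "image" (480x640x3 uint8, red, green, blue), "vertical_fov" (degrees; the focal length in pixels is half the picture's height over the tangent of half this angle, whatever the lens; pixels are square), "cx", "cy" (the principal point, pixels), "rvec" (rotation vector, rad) and "tvec" (3), from world to camera coordinates, as OpenCV has them. Camera axes: x right, y down, z forward; pixel columns grow to the right and rows downward; lengths in mm; the calibration is good to about 2 mm. A picture is of the moment at which its call begins. There is no depth.
A pose or a line that the arm cannot do raises bot.IKError and nothing moves.
- bot.hand_in(): hands the job in, once; it reports no verdict.
Trained networks look in the newest picture that a camera, given by its name, has taken for a name from the list of things; names that differ only in an ending like _2 or _b are one class to them, and where a whole thing is asked for, a point or a joint stands for the part that bears it (a point fixed in the world has none). Each returns a list of dicts, best first, with "p" (0 to 1); they miss things now and then, are a little off and sometimes report something else, mostly with a low value. They report only what shows in the picture. A call takes as long as a camera call. They do not tell look-alikes from the thing itself.
- bot.look_for(camera, label): "centre" ([column, row] as shares, 0 to 1, of the picture: columns of its width, rows of its height, amid what is visible of it).
- bot.regions_of(camera, label): "region" (480x640 bool, what is visible of it) and "centre" ([column, row] as shares, 0 to 1, of the picture: columns of its width, rows of its height, amid what is visible of it).
- bot.place_of(camera, label): "centre" ([column, row] as shares, 0 to 1, of the picture: columns of its width, rows of its height: a listed point, or the origin of a listed thing).
Readings, each from a call of its own:
- bot.current_t(): time.
- bot.current_joint_positions(): joint angles.
- bot.current_qvel(): joint speeds.
- bot.current_tau(): joint torques, N m.
- bot.current_eef_pos(): TCP position.
- bot.current_tcp_rot(): TCP orientation.
- bot.current_wrist_force(): force on the tool from outside, world axes, zero at the start.
- bot.current_torque(): the same for the moment, N m.
- bot.current_grip_width(): finger opening in mm.
Only numpy, scipy, OpenCV 4.12 (cv2) and the standard library are available. Lean on these libraries where they do the work, as an engineer would, in place of code of your own. Each camera call takes 0.05 s, during which the arm holds its last target.

## Working session

There is one attempt and no reset: what is moved stays moved. The work goes in short steps, each a Python script; the robot and the scene stay as the last script left them, time stands still between calls to the robot, and variables do not carry over. Pictures are saved under pics/ and viewed, and the job is handed in when it is done.

```bash
mkdir -p pics && ls && python3 - <<'E'
from plant import bot
import cv2,numpy as np
print(bot.current_t(),bot.tip_reach,bot.current_eef_pos(),bot.current_tcp_rot(),bot.current_grip_width())
for c in ["scene","top","wrist"]:
    r=bot.get_image(c); cv2.imwrite(f"pics/{c}0.png",r["image"][:,:,::-1])
    print(c,r["vertical_fov"],r["cx"],r["cy"],r["rvec"],r["tvec"])
E
```

```text
pics
0.0 14.0 [235.18975641 469.0815329  244.83122058] [-3.14142221e+00  1.03079609e-03  1.10596656e+00] 85.74999161414074
scene 49.79538200141105 318.27409565912535 240.98150717129852 [ 1.81357582  1.92353235 -0.60769317] [ -42.76629209 -369.20546658 1338.17142192]
top 49.666779600101826 314.947905670416 235.60814340737767 [ 2.18160622 -2.18156849  0.13840764] [ 56.32294671 497.11456529 960.45617399]
wrist 68.3613680432687 321.7088312693254 237.9600375808381 [-2.44591852 -1.50987378 -0.22858612] [-524.25693756  -38.70003637  378.57272   ]
```

View pics/scene0.png

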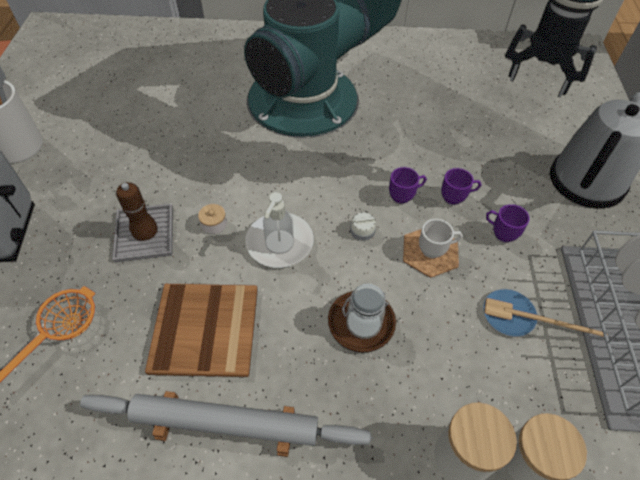

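View pics/top0.png

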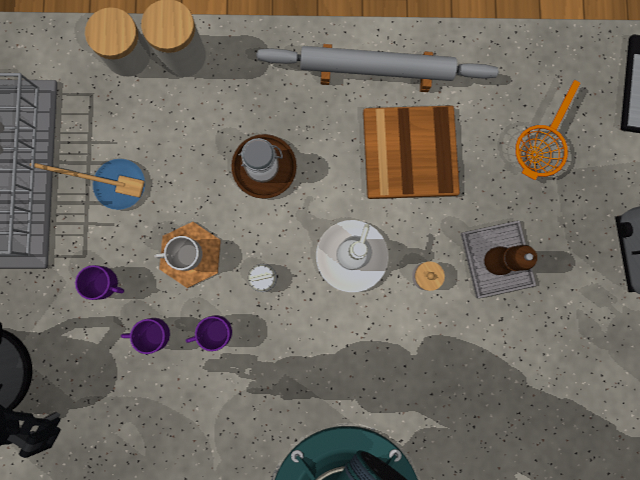

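View pics/wrist0.png

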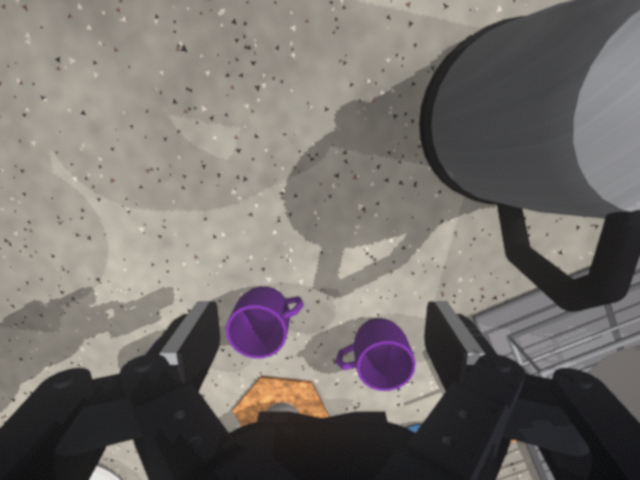

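The scene view shows purple look-alike cups at about (405,185), (457,186) and (510,222), all to be left alone. The white cup at (436,238) stands on the cork mat. The soap is on the saucer, the mill on the tray and the jar in the dish; the board is empty. The timer is the white round one at about (363,225), and the wooden-lidded pot at (211,215) is the salt.

Next I'll localise everything.

```bash
cat > h.py <<'E'
from plant import bot
import cv2,numpy as np
def K(r):
    f=240/np.tan(np.radians(r["vertical_fov"])/2); return np.array([[f,0,r["cx"]],[0,f,r["cy"]],[0,0,1.]])
def cam(r):
    R=cv2.Rodrigues(np.array(r["rvec"],float))[0]; return K(r),R,np.array(r["tvec"],float)
def ray(r,px):
    k,R,t=cam(r); d=R.T@np.linalg.inv(k)@np.array([px[0],px[1],1.]); return -R.T@t,d/np.linalg.norm(d)
def onz(r,px,z):
    c,d=ray(r,px); return c+d*(z-c[2])/d[2]
def proj(r,P):
    k,R,t=cam(r); q=(np.atleast_2d(P)@R.T+t)@k.T; return q[:,:2]/q[:,2:]
def tri(obs):
    A=np.zeros((3,3));b=np.zeros(3)
    for c,d in obs:
        M=np.eye(3)-np.outer(d,d);A+=M;b+=M@c
    return np.linalg.solve(A,b)
E
python3 - <<'E'
from h import *
Z={"teacup":6,"soap_dispenser":6,"pepper_mill":6,"clip_jar":6,"saucer":0,"soap_tray":0,"mill_dish":0,"cork_mat":0,"board":0,"timer":0}
R={c:bot.get_image(c) for c in("top","scene")}
np.save("r0.npy",R,allow_pickle=True)
for n,z in Z.items():
    for c in R:
        for o in bot.place_of(c,n)[:4]:
            p=(o["centre"][0]*640,o["centre"][1]*480)
            print(n,c,round(o["p"],2),np.round(p,1),np.round(onz(R[c],p,z),1))
t=R["top"]["image"][:,:,::-1]
def up(im,x,y,w,h,s,f): cv2.imwrite(f,cv2.resize(im[y:y+h,x:x+w],None,fx=s,fy=s,interpolation=cv2.INTER_CUBIC))
up(t,150,120,400,190,2,"pics/t1.png")
up(np.ascontiguousarray(R["scene"]["image"][:,:,::-1]),100,160,400,200,2,"pics/s1.png")
E
```

```text
teacup top 0.96 [188.3 256.3] [458.8 298.5   6. ]
teacup top 0.89 [104.5 286.1] [402.3 455.1   6. ]
teacup top 0.67 [156.  336.1] [308.4 355.5   6. ]
teacup top 0.62 [215.1 329.3] [320.7 244.9   6. ]
teacup scene 0.95 [400.9 197. ] [324.5 243.2   6. ]
teacup scene 0.91 [503.2 233.2] [410.5 453.9   6. ]
teacup scene 0.73 [450.  197.5] [319.1 351.3   6. ]
teacup scene 0.69 [431.4 248.2] [458.4 300.6   6. ]
soap_dispenser top 0.84 [348.7 253.4] [464.5  -9.3   6. ]
soap_dispenser scene 0.7 [278.7 241.9] [462.2 -12.9   6. ]
pepper_mill top 0.59 [497.1 261. ] [ 449.9 -298.     6. ]
pepper_mill scene 0.71 [145.9 229.9] [ 448.8 -292.6    6. ]
clip_jar top 0.95 [261.1 167.3] [633.2 161.    6. ]
clip_jar top 0.44 [262.8 168.5] [630.8 157.7   6. ]
clip_jar scene 0.95 [361.7 320. ] [630.3 159.2   6. ]
saucer top 0.6 [347.7 257.4] [457.1  -7.9   0. ]
saucer scene 0.79 [277.2 241.7] [457.5 -16.9   0. ]
soap_tray top 0.75 [494.9 259.3] [ 453.5 -296.2    0. ]
soap_tray scene 0.7 [142.  233.5] [ 454.2 -301.1    0. ]
soap_tray scene 0.41 [362.2 231.7] [420.6 159.1  -0. ]
mill_dish top 0.95 [264.2 166. ] [637.2 155.5   0. ]
mill_dish scene 0.82 [360.7 321.5] [630.4 157.7   0. ]
cork_mat top 0.9 [191.3 252.9] [465.7 294.2   0. ]
cork_mat scene 0.92 [429.2 250.6] [460.5 297.    0. ]
board top 0.91 [409.2 153.6] [ 663.7 -131.9    0. ]
board scene 0.67 [205.7 330.7] [ 666.6 -127.9    0. ]
timer top 0.69 [264.4 277.4] [418.6 153.2   0. ]
timer scene 0.67 [361.9 230.6] [417.8 158.5  -0. ]
```

View pics/t1.png

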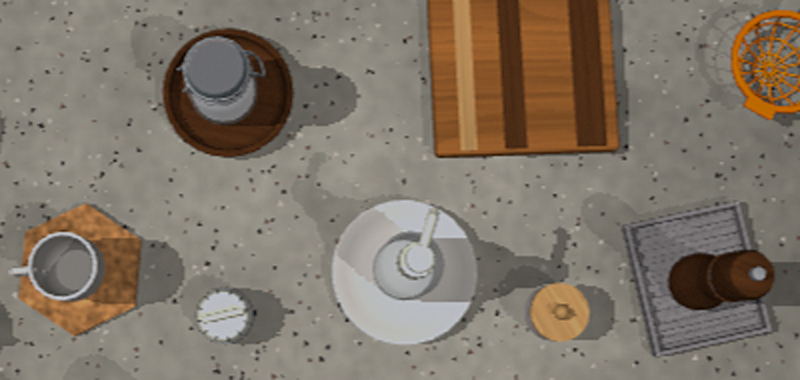

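View pics/s1.png

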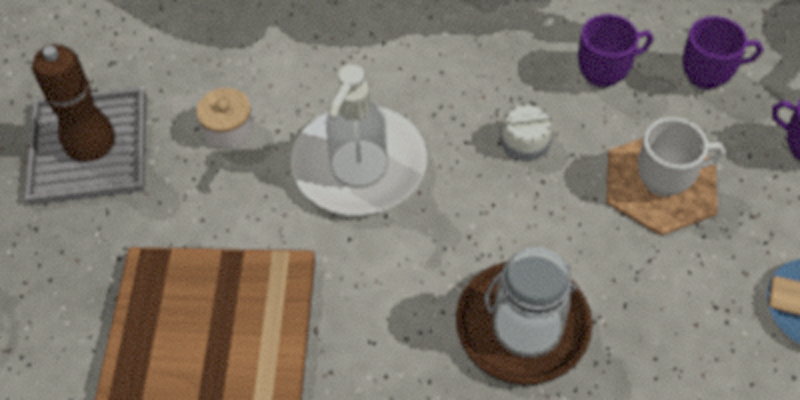

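```bash
cat > fit.py <<'E'
from h import *
from scipy.optimize import minimize
th=np.linspace(0,2*np.pi,48,endpoint=False)
def circ(d,z): return np.c_[d/2*np.cos(th),d/2*np.sin(th),np.full(48,z)]
def box(x0,x1,y0,y1,z0,z1): return np.array([[x,y,z] for x in(x0,x1) for y in(y0,y1) for z in(z0,z1)],float)
def st(*a): return [np.r_[circ(*a[i]),circ(*a[i+1])] for i in range(len(a)-1)]
hexa=lambda z:np.c_[64*np.cos(np.arange(6)*np.pi/3),64*np.sin(np.arange(6)*np.pi/3),np.full(6,z)]
M={"saucer":st((90,0),(140,15)),"mill_dish":st((110,0),(128,16)),"cork_mat":[np.r_[hexa(0),hexa(6)]],
"soap_tray":[box(-65,65,-58,58,0,14)],"board":[box(-90,90,-90,90,0,18)],
"teacup":st((43,0),(62,26),(62,64))+[box(28,53,-3.5,3.5,18,52)],
"soap_dispenser":st((60,0),(60,74),(28,90),(30,92),(30,124),(28,144))+[box(0,46,-6,6,130,143)],
"pepper_mill":st((55,0),(39,50),(44,75),(44,122),(30,138),(10,143)),
"clip_jar":st((66,0),(66,62),(56,69),(56,94),(50,100)),"timer":st((54,0),(54,42))}
def mask(r,parts,p,z0):
    c,s=np.cos(p[2]),np.sin(p[2]);Rz=np.array([[c,-s,0],[s,c,0],[0,0,1]])
    m=np.zeros((480*2,640*2),np.uint8)
    for q in parts:
        u=proj(r,q@Rz.T+[p[0],p[1],z0])
        cv2.fillConvexPoly(m,cv2.convexHull(np.round((u*2+.5)*16).astype(np.int32)),1,shift=4)
    return m
def fit(name,rs,regs,p0,z0,hull=True,yaws=(0,)):
    T=[]
    for g in regs:
        g=g.astype(np.uint8)
        if hull:
            h=cv2.convexHull(np.argwhere(g)[:,::-1].astype(np.int32)); g=g.copy(); cv2.fillConvexPoly(g,h,1)
        T.append(cv2.resize(g,(1280,960),interpolation=cv2.INTER_NEAREST))
    def cost(p):
        e=0
        for r,t in zip(rs,T):
            m=mask(r,M[name],p,z0); e+=1-(m&t).sum()/max(1,(m|t).sum())
        return e/len(rs)
    best=None
    for y in yaws:
        S=np.array([[p0[0],p0[1],y]]*4,float);S[1,0]+=6;S[2,1]+=6;S[3,2]+=.3
        o=minimize(cost,S[0],method="Nelder-Mead",options=dict(initial_simplex=S,xatol=.05,fatol=1e-5,maxiter=250))
        if best is None or o.fun<best.fun: best=o
    return best.x,best.fun
def get_reg(cam,r,name,xy,z=0):
    best=None
    for o in bot.regions_of(cam,name):
        p=np.array(o["centre"])*[640,480]; d=np.linalg.norm(onz(r,p,z+20)[:2]-xy)
        if d<90 and (best is None or o["p"]>best[1]["p"]): best=(d,o)
    return None if best is None else best[1]["region"]
E
cat > m1.py <<'E'
from fit import *
P={"saucer":(457,-10),"mill_dish":(634,157),"cork_mat":(463,296),"soap_tray":(452,-298),"board":(665,-130),"teacup":(458,299),"soap_dispenser":(463,-11),"pepper_mill":(449,-296),"clip_jar":(631,160),"timer":(418,156)}
R={c:bot.get_image(c) for c in("top","scene")}
res={}
for n,xy in P.items():
    z=6 if n in("teacup","soap_dispenser","pepper_mill","clip_jar") else 0
    hull=z==0
    G={c:get_reg(c,R[c],n,np.array(xy),z) for c in R}
    y={"soap_tray":(-.3,0,.3),"cork_mat":(0,.35,.7),"board":(-.1,.1),"teacup":(0,.8,1.57,2.4),"soap_dispenser":(0,-1.,1.)}.get(n,(0,))
    for cs in (("top",),("scene",),("top","scene")):
        cs=[c for c in cs if G[c] is not None]
        if not cs: print(n,"none"); continue
        print(n,cs,*[np.round(q,3) for q in fit(n,[R[c] for c in cs],[G[c] for c in cs],xy,z,hull,y)])
E
python3 m1.py
```

```text
saucer ['top'] [ 4.59973e+02 -1.41060e+01  1.83000e-01] 0.03
saucer ['scene'] [ 4.58209e+02 -1.09060e+01  5.10000e-02] 0.061
saucer ['top', 'scene'] [ 4.59276e+02 -1.27090e+01  9.90000e-02] 0.054
mill_dish ['top'] [6.33803e+02 1.56391e+02 1.61000e-01] 0.024
mill_dish ['scene'] [6.34029e+02 1.57743e+02 2.86000e-01] 0.067
mill_dish ['top', 'scene'] [6.33750e+02 1.57273e+02 1.48000e-01] 0.048
cork_mat ['top'] [462.48  297.257   0.984] 0.022
cork_mat ['scene'] [ 4.62222e+02  2.98292e+02 -7.20000e-02] 0.104
cork_mat ['top', 'scene'] [462.446 297.467   0.984] 0.066
soap_tray ['top'] [ 4.54262e+02 -2.97584e+02  2.11000e-01] 0.018
soap_tray ['scene'] [ 4.52835e+02 -2.95275e+02  2.14000e-01] 0.021
soap_tray ['top', 'scene'] [ 4.53717e+02 -2.97044e+02  2.14000e-01] 0.029
board ['top'] [ 6.65512e+02 -1.31466e+02  3.40000e-02] 0.015
board ['scene'] [ 6.63222e+02 -1.29276e+02  4.10000e-02] 0.02
board ['top', 'scene'] [ 6.65016e+02 -1.30178e+02  3.80000e-02] 0.026
teacup ['top'] [461.6   298.527   1.637] 0.062
teacup ['scene'] [459.777 300.946   1.76 ] 0.079
teacup ['top', 'scene'] [461.854 299.434   1.706] 0.091
soap_dispenser ['top'] [ 4.62709e+02 -1.33290e+01 -3.27000e-01] 0.115
soap_dispenser ['scene'] [ 4.60624e+02 -1.17960e+01 -2.09000e-01] 0.082
soap_dispenser ['top', 'scene'] [ 4.62239e+02 -1.18050e+01 -3.15000e-01] 0.112
pepper_mill ['top'] [ 4.52157e+02 -2.98573e+02  1.17000e-01] 0.078
pepper_mill ['scene'] [ 4.48299e+02 -2.95162e+02  2.27000e-01] 0.095
pepper_mill ['top', 'scene'] [ 4.50617e+02 -2.96010e+02 -3.50000e-02] 0.113
clip_jar ['top'] [6.37839e+02 1.60986e+02 1.24000e-01] 0.052
clip_jar ['scene'] [ 6.32843e+02  1.63044e+02 -5.30000e-02] 0.056
clip_jar ['top', 'scene'] [6.36519e+02 1.61003e+02 1.35000e-01] 0.084
timer ['top'] [4.18138e+02 1.56186e+02 6.50000e-02] 0.087
timer ['scene'] [4.21019e+02 1.59038e+02 1.64000e-01] 0.199
timer ['top', 'scene'] [4.18929e+02 1.57826e+02 2.52000e-01] 0.153
```

```bash
python3 - <<'E'
from h import *
R=np.load("r0.npy",allow_pickle=True).item()
a=R["top"]["image"][125:205,225:305,::-1];b=R["scene"]["image"][270:350,325:405,::-1]
c=R["top"]["image"][225:295,315:385,::-1];d=R["top"]["image"][225:295,150:220,::-1]
f=lambda i:cv2.resize(np.ascontiguousarray(i),(390,290),interpolation=cv2.INTER_CUBIC)
cv2.imwrite("pics/j.png",np.vstack([np.hstack([f(a),f(b)]),np.hstack([f(c),f(d)])]))
# reach tests
for p in [(459,-13),(634,157),(462,297),(454,-297),(665,-130)]:
    print(p,np.hypot(*p),[ (z,y) for z in (60,130,200,250,280) for y in (0,1.57) if bot.ik([*p,z],[np.pi,0,y]) is None])
E
```

```text
(459, -13) 459.1840589567543 []
(634, 157) 653.1500593278699 []
(462, 297) 549.2294602440769 []
(454, -297) 542.5172808307584 []
(665, -130) 677.5876327088622 []
```

View pics/j.png

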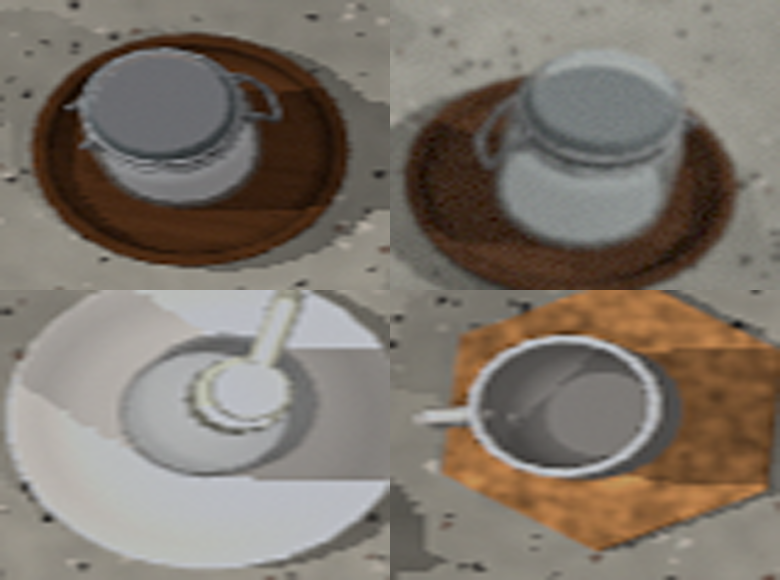

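Crops confirm the choices: the jar's clip points to about −y (yaw ≈ −1.36), the soap's spout to about +x (yaw ≈ −0.3), and the white cup's handle to about +y (yaw ≈ 1.65). I'll start with the soap, moving to a hover and checking with the wrist camera.

```bash
cat >> h.py <<'E'
def best_yaw(p,yaw):
    q=bot.current_joint_positions(); o=[]
    for k in(-1,0,1):
        y=yaw+k*np.pi
        s=bot.ik(list(p),[np.pi,0,y])
        if s is not None: o.append((abs(s[5]-q[5])+ (5 if abs(s[5])>2.9 else 0),y))
    return min(o)[1]
def go(p,yaw):
    y=best_yaw(p,yaw); bot.goto(list(p),[np.pi,0,y]); return y
E
python3 - <<'E'
from h import *
bot.move_gripper(85,30)
go((462,-12,215),-0.3+np.pi/2)
bot.dwell(.2)
print(bot.current_t(),bot.current_eef_pos(),bot.current_tcp_rot(),bot.current_joint_positions(),bot.current_wrist_force())
r=bot.get_image("wrist");cv2.imwrite("pics/w1.png",r["image"][:,:,::-1])
print(proj(r,[[462,-12,6],[462,-12,98],[462,-12,130],[462,-12,150]]))
for o in bot.place_of("wrist","soap_dispenser"): print(o["p"],np.array(o["centre"])*[640,480])
for o in bot.place_of("wrist","saucer"): print(o["p"],np.array(o["centre"])*[640,480])
E
```

```text
4.6917 [462.04504166 -11.49616353 215.03059438] [ 3.14157032e+00 -2.87662402e-05  1.27166111e+00] [-2.01494331e-01  1.68479149e-01 -2.58731648e-01  1.14356049e+00
  2.64516451e-05  9.76408877e-02] [-0.17517667 -0.24348675 -0.2464266 ]
[[321.52504771 209.40398907]
 [321.40678101 237.50669409]
 [321.34403399 252.41673255]
 [321.29537752 263.97855453]]
0.69 [484.288 108.288]
0.61 [320.192 208.176]
```

View pics/w1.png

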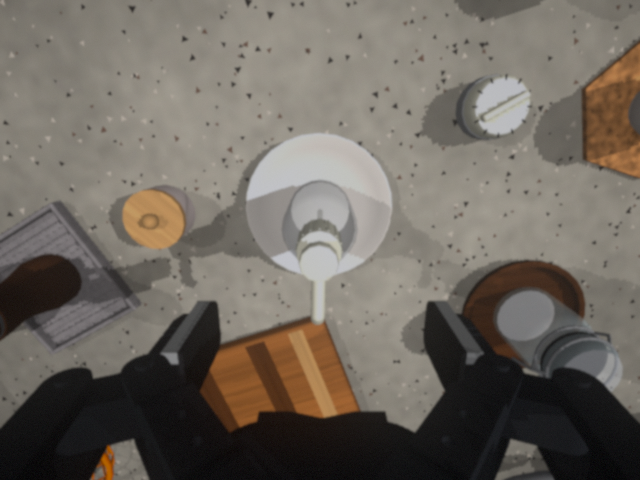

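The wrist view shows the pump head at (319,261) against a predicted (321,264), so soap x,y is good to about 2 mm. Now I'll fit the saucer in this view and grasp.

```bash
cat > w.py <<'E'
from fit import *
def wfit(n,xy,z,hull,y=(0,),cam="wrist"):
    r=bot.get_image(cam); g=get_reg(cam,r,n,np.array(xy),z)
    if g is None: print(n,cam,"none"); return
    rr=fit(n,[r],[g],xy,z,hull,y); print(n,cam,np.round(rr[0],2),round(rr[1],3)); return rr[0]
E
python3 - <<'E'
from w import *
wfit("saucer",(459,-12.5),0,True)
wfit("soap_dispenser",(462,-12),6,False,(-.3,))
x,y,yaw=462,-12,-0.3
b=bot.current_tcp_rot()[2]
bot.move_l([x,y,111],speed=120)
bot.move_gripper(20,30); bot.dwell(.2)
print(bot.current_grip_width(),bot.current_eef_pos(),bot.current_wrist_force(),bot.current_t())
r=bot.get_image("wrist");cv2.imwrite("pics/w2.png",r["image"][:,:,::-1])
E
```

```text
saucer wrist [ 4.5971e+02 -1.4370e+01  9.0000e-02] 0.042
soap_dispenser wrist [ 4.5898e+02 -1.3090e+01 -3.2000e-01] 0.118
29.219385281081117 [462.11810189 -12.17098282 111.18888665] [-2.08606685 -2.44256186  6.35077291] 6.8
```

View pics/w2.png

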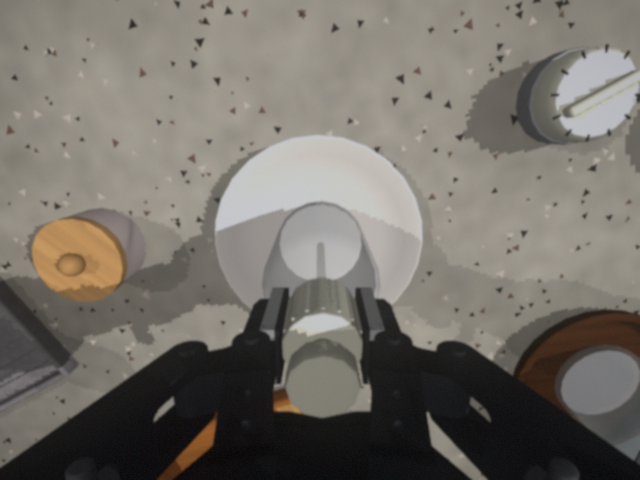

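```bash
cat >> h.py <<'E'
def place(x,y,z,yaw,ztop,open_to=None,w=None):
    """z: TCP height where the foot should touch"""
    p=bot.current_eef_pos()
    bot.move_l([p[0],p[1],ztop],speed=150)
    yy=best_yaw((x,y,ztop),yaw)
    bot.goto([x,y,ztop],[np.pi,0,yy]); bot.dwell(.15)
    f0=np.array(bot.current_wrist_force()); print("hold",np.round(f0,1),"grip",round(bot.current_grip_width(),1))
    bot.move_l([x,y,z+6],speed=100)
    h=z+6
    f0=np.array(bot.current_wrist_force())
    while h>z-2.5:
        h-=1; bot.move_l([x,y,h],speed=30)
        f=np.array(bot.current_wrist_force())
        if f[2]-f0[2]>3: break
    print("touch",round(h,1),"nominal",z,np.round(f-f0,1),np.round(bot.current_eef_pos(),1))
    w=bot.current_grip_width()
    bot.move_gripper(min(85,w+8)); bot.dwell(.2)
    bot.move_gripper(open_to or 85)
    bot.move_l([x,y,ztop],speed=150)
    print("t",round(bot.current_t(),1))
E
python3 - <<'E'
from h import *
r=bot.get_image("wrist"); print(proj(r,[[462,-12,6]]), onz(r,(320,242),6))
place(665,-130,123,-0.3+np.pi/2,220)
from w import *
wfit("soap_dispenser",(665,-130),18,False,(-.3,),"top")
wfit("soap_dispenser",(665,-130),18,False,(-.3,),"scene")
wfit("soap_dispenser",(665,-130),18,False,(-.3,),"wrist")
for c in("wrist","top"):
    r=bot.get_image(c);cv2.imwrite(f"pics/{c}3.png",r["image"][:,:,::-1])
E
```

```text
[[322.34505805 242.12401186]] [461.43459313 -13.52282802   6.        ]
hold [ 1.   0.8 -2. ] grip 29.1
touch 122 nominal 123 [-2.7 -1.2 12.3] [ 665.4 -130.3  123.1]
t 13.4
soap_dispenser top [ 657.02 -107.67   -0.8 ] 0.594
soap_dispenser scene [ 6.6365e+02 -1.2984e+02 -1.3000e-01] 0.087
soap_dispenser wrist none
```

View pics/wrist3.png

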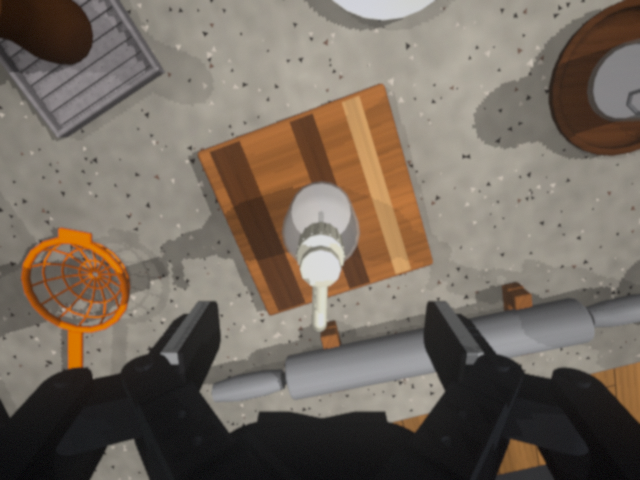

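View pics/top3.png

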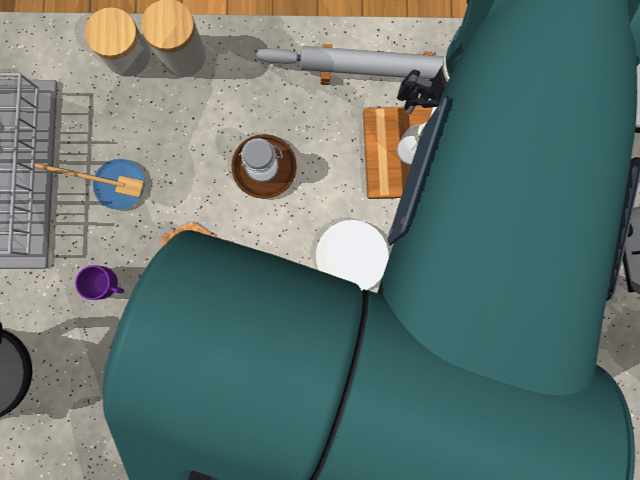

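Soap stands upright in the middle of the board: foot at about (320,207) in the wrist view, and the saucer is empty. Next is the cup.

```bash
python3 - <<'E'
from w import *
go((461,299.5,170),0.09); bot.dwell(.2)
r=bot.get_image("wrist");cv2.imwrite("pics/w4.png",r["image"][:,:,::-1])
print(proj(r,[[461,299.5,6],[461,299.5,70]]),bot.current_eef_pos(),bot.current_joint_positions()[5])
wfit("teacup",(461,299.5),6,False,(1.66,))
wfit("cork_mat",(462,297.5),0,True,(.98,))
wfit("saucer",(459,-12.5),0,True,cam="top")
wfit("saucer",(459,-12.5),0,True,cam="scene")
E
```

```text
[[322.45153812 222.32287729]
 [322.65412023 246.42446828]] [461.3546473  299.1829061  169.96580156] -1.2327194673230006
teacup wrist [461.06 297.76   1.66] 0.063
cork_mat wrist [462.17 295.71   0.98] 0.009
saucer top [ 4.6021e+02 -1.3940e+01  1.3000e-01] 0.018
saucer scene [ 4.5789e+02 -1.1610e+01  6.0000e-02] 0.026
```

View pics/w4.png

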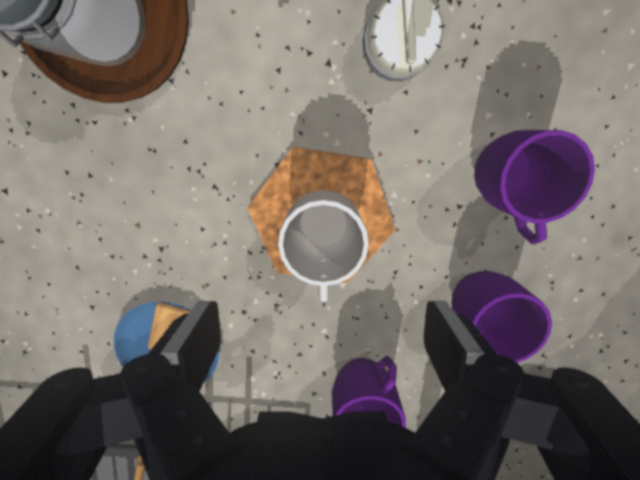

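The white cup is centred between the open jaws, its rim at (323,243) with the handle pointing down at (323,292). The purple cups are to the right and well clear. Grasping it.

```bash
python3 - <<'E'
from w import *
bot.move_l([461,298.7,48],speed=120)
bot.move_gripper(40,35); bot.dwell(.2)
print(bot.current_grip_width(),bot.current_eef_pos(),bot.current_wrist_force())
place(459.2,-13.2,48,0.09,160)
r=bot.get_image("wrist");cv2.imwrite("pics/w5.png",r["image"][:,:,::-1])
wfit("teacup",(459,-13),6,False,(1.66,))
wfit("saucer",(459,-13),0,True)
E
```

```text
62.0275678683776 [461.29631257 298.8537449   48.84697461] [-3.02093967 -0.86703422  8.9010036 ]
hold [ 0.3  0.7 -1.7] grip 62.5
touch 48 nominal 48 [-6.2  0.1 22.2] [459.2 -13.3  48.8]
t 24.6
teacup wrist [459.6  -14.23   1.67] 0.05
saucer wrist [ 4.5933e+02 -1.3760e+01  2.9000e-01] 0.032
```

View pics/w5.png

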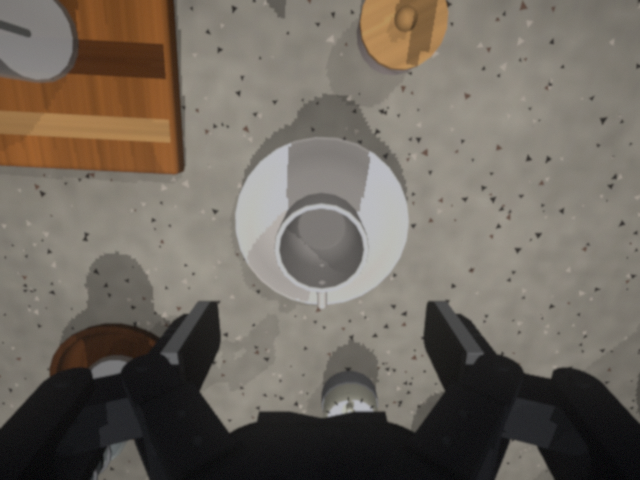

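The cup is centred on the saucer to within about 1 mm. Next, the jar goes to the mat.

```bash
sed -i 's/h-=1; bot/h-=.6; bot/' h.py && python3 - <<'E'
from w import *
p=bot.current_eef_pos(); bot.move_l([p[0],p[1],200],speed=150)
go((635,161,200),0.21); bot.dwell(.2)
r=bot.get_image("wrist");cv2.imwrite("pics/w6.png",r["image"][:,:,::-1])
print(proj(r,[[635,161,6],[635,161,106]]),bot.current_eef_pos(),bot.current_joint_positions()[5])
wfit("clip_jar",(635,161),6,False,(0,))
wfit("mill_dish",(634,157),0,True)
wfit("cork_mat",(462,297.5),0,True,(.98,),cam="top")
wfit("cork_mat",(462,297.5),0,True,(.98,),cam="scene")
E
```

```text
[[321.3751166  214.59642914]
 [321.20102546 249.89939873]] [634.74900119 160.02965895 200.55641913] -1.6569009768309053
clip_jar wrist [6.3526e+02 1.5993e+02 3.3000e-01] 0.031
mill_dish wrist [6.3317e+02 1.5571e+02 3.0000e-01] 0.064
cork_mat top none
cork_mat scene [460.8  299.1    0.96] 0.024
```

View pics/w6.png

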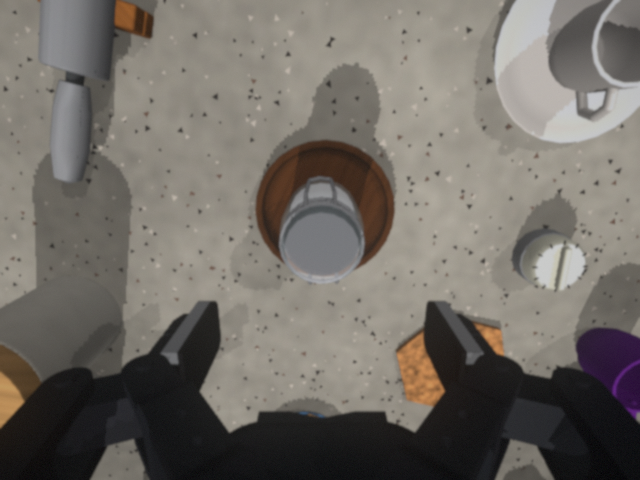

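```bash
python3 - <<'E'
from w import *
bot.move_l([635.2,160.5,86],speed=120)
bot.move_gripper(35,40); bot.dwell(.2)
print(bot.current_grip_width(),bot.current_eef_pos(),bot.current_wrist_force())
place(462.2,296.9,86,0.21,190)
r=bot.get_image("wrist");cv2.imwrite("pics/w7.png",r["image"][:,:,::-1])
wfit("clip_jar",(462,297),6,False,(0,))
wfit("cork_mat",(462,297),0,True,(.98,))
E
```

```text
54.81122272679446 [635.44428296 160.52055027  86.74783827] [-1.56129577 -0.48927037  5.95969185]
hold [-0.2  0.5 -3.3] grip 54.9
touch 86.6 nominal 86 [-0.5 -0.5  4.2] [462.3 296.9  86.8]
t 35.5
clip_jar wrist [4.6231e+02 2.9622e+02 2.1000e-01] 0.03
cork_mat wrist [462.36 295.62   0.98] 0.102
```

View pics/w7.png

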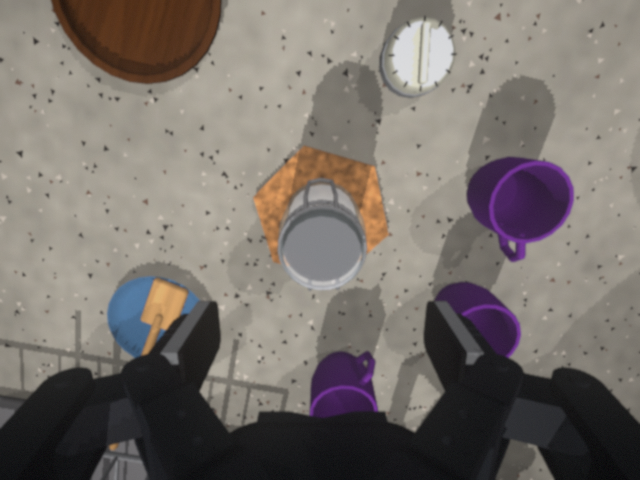

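The jar is centred on the mat. Now the mill goes to the dish.

```bash
python3 - <<'E'
from w import *
p=bot.current_eef_pos(); bot.move_l([p[0],p[1],235],speed=150)
go((450.5,-297,235),0.21); bot.dwell(.2)
r=bot.get_image("wrist");cv2.imwrite("pics/w8.png",r["image"][:,:,::-1])
print(proj(r,[[450.5,-297,6],[450.5,-297,149]]),bot.current_eef_pos(),bot.current_joint_positions()[5])
wfit("pepper_mill",(450,-297),6,False)
wfit("soap_tray",(454,-297),0,True,(.21,))
wfit("mill_dish",(634,157),0,True,cam="top")
wfit("mill_dish",(634,157),0,True,cam="scene")
E
```

```text
[[322.21152968 205.36899402]
 [322.55912856 252.22822806]] [ 450.72147503 -296.64252688  235.01118498] -2.5146288224378117
pepper_mill wrist [ 4.5008e+02 -2.9814e+02  2.0000e-01] 0.036
soap_tray wrist [ 4.5416e+02 -2.9841e+02  2.1000e-01] 0.021
mill_dish top [6.3391e+02 1.5664e+02 3.4000e-01] 0.023
mill_dish scene [6.3340e+02 1.5827e+02 5.0000e-02] 0.022
```

View pics/w8.png

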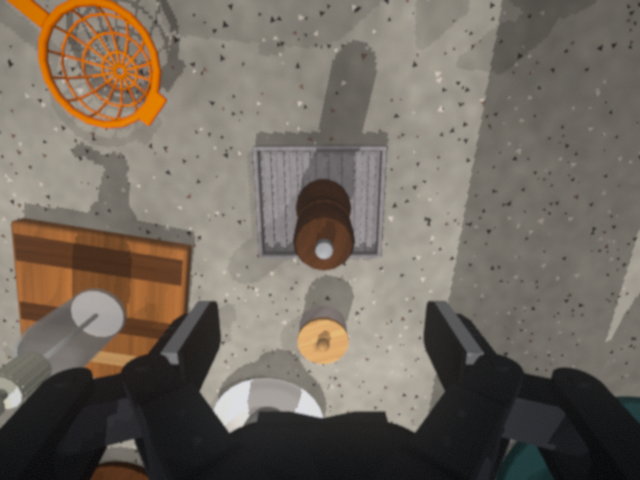

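```bash
python3 - <<'E'
from w import *
bot.move_l([450.4,-297.4,101],speed=120)
bot.move_gripper(25,35); bot.dwell(.2)
print(bot.current_grip_width(),bot.current_eef_pos(),bot.current_wrist_force())
bot.move_l([450.4,-297.4,235],speed=150)
print(bot.current_grip_width(),bot.current_wrist_force())
yy=best_yaw((530,-60,235),0.21); print(yy)
bot.move_l([540,-60,235],[np.pi,0,bot.current_tcp_rot()[2]],speed=150)
place(633.6,156.7,101,0.21,235)
r=bot.get_image("wrist");cv2.imwrite("pics/w9.png",r["image"][:,:,::-1])
wfit("pepper_mill",(634,157),6,False)
wfit("mill_dish",(634,157),0,True)
E
```

```text
43.27119951646201 [ 450.49569706 -297.5951814   101.39189376] [-2.30599036  0.86651351  5.07978972]
43.19494820517609 [-0.8121744   1.02103565 -2.17693926]
-2.931592653589793
hold [ 0.7  0.5 -1.4] grip 43.3
touch 101.0 nominal 101 [-2.  -0.4  6.2] [633.7 156.7 101.4]
t 50.9
pepper_mill wrist [6.3324e+02 1.5579e+02 3.4000e-01] 0.055
mill_dish wrist [6.3346e+02 1.5604e+02 1.2000e-01] 0.058
```

View pics/w9.png

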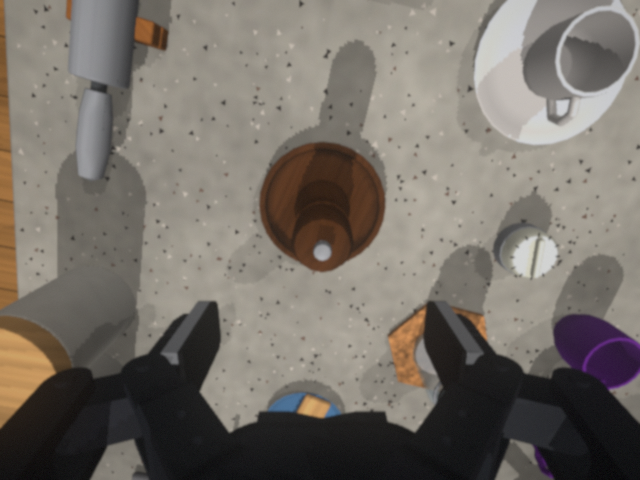

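The mill stands centred in the dish. Last comes the soap, from board to tray.

```bash
python3 - <<'E'
from w import *
go((665.2,-130.2,235),-0.3+np.pi/2); bot.dwell(.2)
r=bot.get_image("wrist");cv2.imwrite("pics/w10.png",r["image"][:,:,::-1])
print(proj(r,[[665,-130,18],[665,-130,162]]),bot.current_eef_pos(),bot.current_joint_positions()[5])
wfit("soap_dispenser",(665,-130),18,False,(-.3,))
wfit("soap_dispenser",(665,-130),18,False,(-.3,),cam="scene")
wfit("soap_tray",(454,-297),0,True,(.21,),cam="scene")
wfit("board",(665,-130),0,True,(.04,))
E
```

```text
[[321.57177533 207.36709053]
 [321.37907827 258.6984943 ]] [ 665.26380499 -129.67982282  235.0212577 ] -0.013718764572168748
soap_dispenser wrist [ 6.6278e+02 -1.3066e+02 -3.1000e-01] 0.142
soap_dispenser scene [ 6.6381e+02 -1.3022e+02 -1.5000e-01] 0.071
soap_tray scene [ 4.5465e+02 -2.9732e+02  2.5000e-01] 0.53
board wrist [ 6.6399e+02 -1.3179e+02  3.0000e-02] 0.023
```

View pics/w10.png

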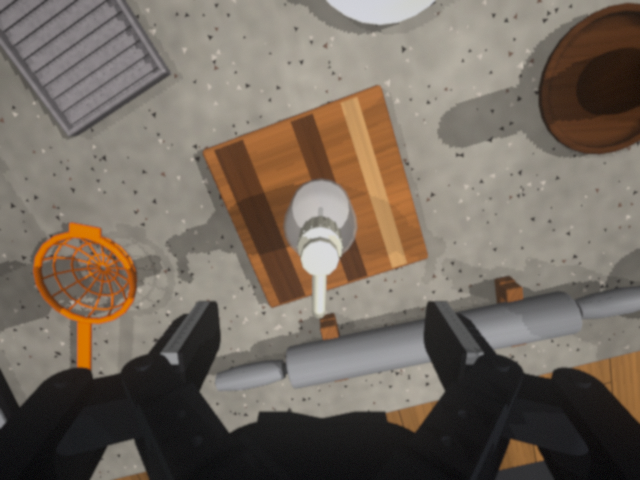

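```bash
python3 - <<'E'
from w import *
bot.move_l([664.2,-130.1,123],speed=120)
bot.move_gripper(15,30); bot.dwell(.2)
print(bot.current_grip_width(),bot.current_eef_pos(),bot.current_wrist_force())
place(453.9,-297.2,111,-0.3+np.pi/2,225)
r=bot.get_image("wrist");cv2.imwrite("pics/w11.png",r["image"][:,:,::-1])
print(proj(r,[[453.9,-297.2,6],[453.9,-297.2,150]]))
wfit("soap_dispenser",(454,-297),6,False,(-.3,))
wfit("soap_tray",(454,-297),0,True,(.21,))
p=bot.current_eef_pos(); bot.move_l([p[0],p[1],245],speed=150)
go((235,469,245),1.1)
bot.dwell(.3)
for c in("top","scene"):
    r=bot.get_image(c);cv2.imwrite(f"pics/{c}12.png",r["image"][:,:,::-1])
for n,xy,z,y in [("teacup",(459,-13),6,(1.66,)),("saucer",(459,-13),0,(0,)),("soap_dispenser",(454,-297),6,(-.3,)),("soap_tray",(454,-297),0,(.21,)),("pepper_mill",(634,157),6,(0,)),("mill_dish",(634,157),0,(0,)),("clip_jar",(462,297),6,(0,)),("cork_mat",(462,297),0,(.98,)),("timer",(418,156),0,(0,))]:
    for c in("top","scene"): wfit(n,xy,z,z==0,y,c)
print(bot.current_t())
E
```

```text
28.94875664941491 [ 664.31800362 -130.19062402  123.2202267 ] [-0.41534325 -1.19921332  4.5951429 ]
hold [ 0.9  0.3 -1.6] grip 29.5
touch 111.0 nominal 111 [-1.6 -0.6  4.6] [ 454.  -297.4  111.2]
t 62.8
[[321.81188046 207.77671267]
 [321.87292654 258.82490032]]
soap_dispenser wrist [ 4.5172e+02 -2.9759e+02 -2.8000e-01] 0.133
soap_tray wrist [ 4.5249e+02 -2.9831e+02  2.1000e-01] 0.015
teacup top [460.51 -13.18   1.66] 0.055
teacup scene [459.15 -11.91   1.78] 0.08
saucer top [ 4.603e+02 -1.424e+01  1.700e-01] 0.041
saucer scene [ 4.5792e+02 -1.1790e+01  5.0000e-02] 0.043
soap_dispenser top [ 4.5562e+02 -2.9686e+02 -4.1000e-01] 0.115
soap_dispenser scene [ 4.5264e+02 -2.9720e+02 -1.3000e-01] 0.081
soap_tray top [ 4.5463e+02 -2.9762e+02  2.2000e-01] 0.025
soap_tray scene [ 4.5382e+02 -2.9670e+02  2.2000e-01] 0.019
pepper_mill top [6.3519e+02 1.5720e+02 1.6000e-01] 0.038
pepper_mill scene [6.3178e+02 1.5898e+02 1.2000e-01] 0.041
mill_dish top [6.3399e+02 1.5636e+02 8.0000e-02] 0.022
mill_dish scene [6.3414e+02 1.5832e+02 1.2000e-01] 0.041
clip_jar top [ 4.6332e+02  2.9902e+02 -1.0000e-02] 0.038
clip_jar scene [4.5836e+02 3.0005e+02 1.4000e-01] 0.06
cork_mat top [462.99 297.19   0.97] 0.028
cork_mat scene [463.52 299.03   0.96] 0.089
timer top [4.1799e+02 1.5618e+02 2.0000e-01] 0.135
timer scene [ 4.2037e+02  1.5911e+02 -1.4000e-01] 0.22
68.325
```

View pics/w11.png

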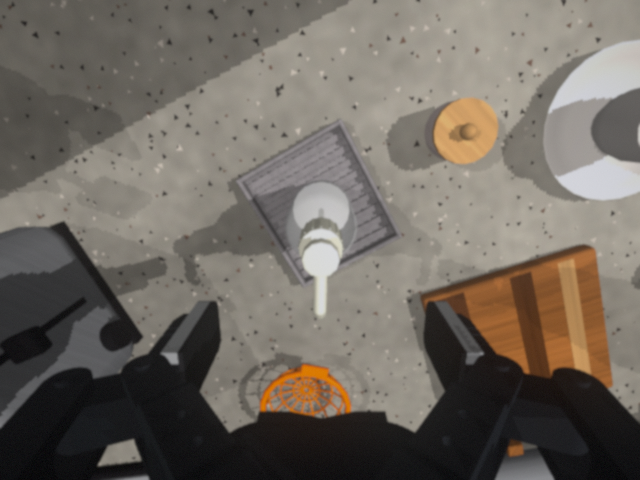

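View pics/top12.png

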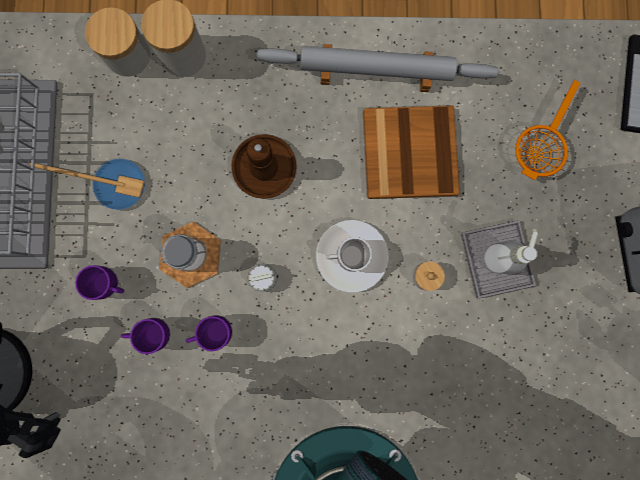

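View pics/scene12.png

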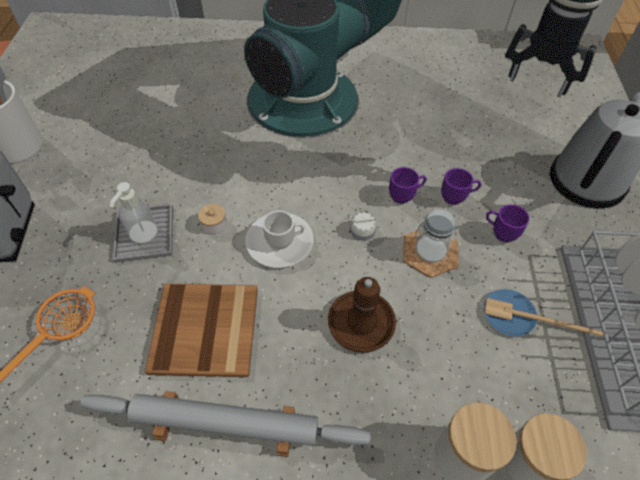

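All four are upright on their own places. In the top view the cup is at (352,253), the soap foot at about (499,258), the mill at (262,155) and the jar at (183,252). The timer, the purple cups and the board are unchanged.

```bash
python3 -c "
from plant import bot
print(bot.hand_in(),bot.current_t())"
```

```text
the job is handed in; nothing more can be done
the job is handed in; nothing more can be done
```

The teacup is on the saucer, the soap dispenser on the drip tray, the pepper mill in the wooden dish and the jar on the cork mat, all upright. I handed the job in at about 68 s of the 144 s allowed. The soap waited on the acacia board while I moved the cup, then the jar, then the mill; it went to the tray last.

- **Centring:** the wrist camera showed each thing within about 1 mm of its place's centre. The top and scene cameras agreed to within about 3 mm, with one exception.
- **Check that disagreed:** the scene camera put the jar about 5 mm from the mat's centre. The top camera put it about 2 mm off and the wrist camera about 1 mm. I trusted those two, because the scene fit of the jar and mat was the poorer one.
- **Forces:** the highest wrist force change I read was about 22 N, when the cup touched down. I read it only at set moments, not continuously.
- **Left alone:** the timer measured in the same spot within the fit's error (under 1 mm from both cameras). The purple cups and the other bystanders look unmoved in the last pictures.

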